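Lock a drying prong into the slotted rail of a bottle drainer

TASK

Put the white drying prong back into the bottle drainer, near the middle of its rail: pass its foot lengthwise through the slot, press it down against its sprung collar and turn it a quarter turn clockwise under the lips, then let it up and feel along the rail until its rib rises into a gap between the hidden teeth, and leave it locked there, upright. Do not force it, and leave the mug, the tumbler and the jam jar where they stand.

Things in the scene. Friction and masses are not known exactly. Their poses are not given: they have to be found in the camera images.
- drainer: Bottle drainer, fixed: steel drip tray 130 x 320 mm, 13 mm high, with an aluminium C-rail (41 x 290 mm) along its middle. Origin: centre of the underside, on the worktop; x across the rail, y along it, z up. Near the middle: within 60 mm of the origin along y. Forcing it: over 20 N of push or pull on the prong (rule: 40 N over all contacts of prong and drainer), or fingers on the drainer over 40 N
- slot_mid (a point): Centre of the slot's mouth, at the level of the rail's top, 28 mm above the drainer's origin; same axes. The slot is 22.5 mm wide and runs the rail's whole length, between two lips
- channel_floor (a point): Centre of the channel's floor inside the rail, 5 mm above the drainer's origin; same axes. The channel is 35.2 mm wide inside. Under both lips are teeth, unseen from above, their undersides 16 mm above the floor; between them are gaps 9.5 mm long and 3.5 mm deep, one every 24 mm along the rail. Where the gaps lie along the rail differs from drainer to drainer and can only be felt
- prong: Loose drying prong, 110 mm high, about 150 g, standing on its foot at first. Origin: centre of the foot's underside; z up along the prong. Dark steel foot (hammer head): 34 mm along x, 20 mm along y, 10 mm high, lowest 2.5 mm drawn in; square corners at +x+y and -x-y, the other two cut away, so that in the channel it turns only clockwise seen from above and strikes the walls after about 94 degrees
- prong_grip (a point): Middle of the prong's white flat blade, 75 mm above its origin, where to grip: the blade is 26 mm along the prong's x and 14 mm along its y, straight from 47 to 97 mm above the origin, with a round top that ends at 110 mm
- prong_rib (a point): Top of the rib on the foot, 13 mm above the prong's origin: 3 mm high, 6 mm wide, 34 mm long, along the prong's x. Turned crosswise (prong x along drainer x), the prong can rise until its origin is 8 mm above the drainer's where the rib meets a tooth, and 11 mm where the rib has entered a gap and the foot bears on the teeth: this is locked, and the spring then holds it up
- collar_under (a point): Underside of the blue collar, 39 mm across, that slides on the prong's neck: 14.5 mm above the prong's origin when free, yielding up to 10 mm; its spring takes 4.5 N to start and 0.7 N more per mm. With the foot lengthwise in the slot the collar rests on the lips with the prong's origin 13.5 mm above the drainer's; to turn, press it below 8 mm (at 5 mm, with 10.5 N, the foot meets the floor)
- mug: Striped mug, 88 mm across, 92 mm high, loose; origin at the centre of its underside. It stands on one side of the drainer, the prong on the other; which is on which side changes
- tumbler: Clear glass tumbler, 81 mm across, 91 mm high, loose; origin at the centre of its underside
- jar: Jam jar, 65 mm across, 94 mm high, loose; origin at the centre of its underside
Things that resemble listed ones, but are neither listed nor needed, are in the scene too. What is shaped like the tumbler but purple or red is not meant.

How it is judged (in metres and radians):
On the way, in this order (a step that is already met when the one before it is completed fails the run):
1. the foot is lengthwise in the slot and pressed down below the teeth (z of prong in the frame of drainer below 0.0085 m and x of prong in the frame of drainer between -0.004 and 0.004 m and angle between the x axis of prong and the y axis of drainer, either way round below 0.2 rad), for 0.1 s.
2. the foot is turned crosswise under the lips (z of prong in the frame of drainer below 0.0095 m and x of prong in the frame of drainer between -0.004 and 0.004 m and angle between the x axis of prong and the x axis of drainer, either way round below 0.2 rad), for 0.1 s.
At the end, for the whole second after the job is handed in: Prong upright (0.08 rad), foot crosswise under the lips (0.15 rad), within 60 mm of the rail's middle and 4 mm of its centre line, rib up in a gap (origin 9.8 to 12.5 mm above the drainer's), released and still; mug, tumbler and jar upright (0.1 rad), within 30 mm of where they stood (z of prong in the frame of drainer between 0.0098 and 0.0125 m and x of prong in the frame of drainer between -0.004 and 0.004 m and y of prong in the frame of drainer between -0.06 and 0.06 m and angle between the x axis of prong and the x axis of drainer, either way round below 0.15 rad and angle between prong's own z axis and vertical below 0.08 rad and linear speed of prong below 0.02 m/s and angle between each of mug, tumbler, jar's own z axis and vertical below 0.1 rad and distance of each of mug, tumbler, jar from where it was at the start of the episode below 0.03 m); the robot touches nothing.
It fails at once if more than 40 N between prong and drainer (contact force between prong and drainer above 40 N).
It fails at once if the fingers press on the drainer with more than 40 N (contact force between the fingers and drainer above 40 N).
It fails at once if mug, tumbler or jar shoved by more than 30 mm (distance of any of mug, tumbler, jar from where it was at the start of the episode above 0.03 m).
It also fails if it takes over 67 s, if anything falls off the work surface, if the arm or the gripper's body presses on something with over 40 N, if the wrist force passes 120 N, or if a joint passes its speed limit or range.

ROBOT

A 7-joint arm with a two-finger parallel gripper is mounted at the origin on a cart in front of the work surface, level with it; the furniture and walls round the work are solid. World frame = base frame: x ahead of the robot, y to its left, z up, the work surface at z = 0. Lengths are in mm, angles in rad, forces in N, time in s.
With the tool pointing down it reaches from about 400 to 850 mm from the base axis. Payload 4.4 kg.
Tool frame: the origin (TCP) lies at the very end of the fingers, on their centre line; the grasp point (between the pads) lies 19 mm behind it; z points along the fingers, y is the line along which they close (so a half turn about z gives the same grasp; the last joint's range is limited). The gripper opens to 94 mm and grips with 3 to 60 N. Pads are 16 mm wide; open, the fingers measure 119 mm over their backs; the gripper's body (75 mm by 177 mm) begins 78 mm behind the grasp point.
Start: joints at [1.109, 0.628, 0.038, 1.517, -0.027, 0.996, -0.02], TCP at [250.634, -599.75, 205.478] pointing down, gripper open.
Joint ranges: [-3.06, 3.06], [-0.37, 2.12], [-1.25, 1.32], [0.18, 2.47], [-1.1, 4.24], [0.23, 1.98], [-2.94, 2.94]. Speed limits (rad/s): [2.57, 2.57, 3.14, 3.14, 3.14, 3.14, 3.14].

INTERFACE

Orientations are given as a unit quaternion [x, y, z, w].
In Python, from station import get_obs, capture, finish_job, spot_in, spot_point gives the robot as it stands.
- The arm moves only by the shell command python3 -m creep 'ROWS' [OPENING] [FORCE]. ROWS is JSON, a list that holds one entry, the list of rows, each a list of 6 numbers: the shift along the world's x, y, z in m, then the turn, a rotation vector about the world's x, y, z in degrees. A call has exactly 5 rows; each row is the pose to reach, as a shift and turn from the pose commanded when the call began; what a row does not reach only later rows make up. A row lasts 1/10 s, in which the tool goes at most 50 mm and 8.59 degrees, less where a joint would pass 70% of its speed; a pose out of reach is approached as far as the arm can. A call with a gripper value outside its range is refused whole. OPENING is the opening, from 0 (shut) to 1 (fully open), set as the call begins (- or left out, the last holds). The fingers move at their own pace and stop on an object; FORCE is the grip in N (left out, the last holds). Time passes only in rows, so rows that repeat a pose let the fingers close, or fill a call up. It gives the time, the measured TCP pose, the force, the opening and the grip force at its end, in the units of the state.
- get_obs(): the state, without advancing time (a new reading comes with each control period).
- capture(name): name is "scene" or "top" or "wrist"; returns a dict with "img" (420x560x3 uint8, red, green, blue), "fx", "fy", "cx", "cy" (pixels), "rvec" (rotation vector, rad) and "tvec" (3), from world to camera coordinates, as OpenCV has them. Camera axes: x right, y down, z forward; pixel columns grow to the right and rows downward; lengths in mm; the calibration is good to about 2 mm. A picture is of the moment at which its call begins. There is no depth.
- finish_job(): hands the job in; it is judged then, once.
Trained networks look in a picture, given as the dict that the camera call returned (one of the last four; its "shot" number tells which), for a name from the list of things; names that differ only in an ending like _2 or _b are one class to them, and where a whole thing is asked for, a point or a joint stands for the part that bears it (a point fixed in the world has none). Each returns a list of dicts, best first, with "score" (0 to 1); they miss things now and then, are a little off and sometimes report something else, mostly with a low value. They report only what shows in the picture. A call takes as long as a camera call. They do not tell look-alikes from the thing itself.
- spot_in(query, picture): "point" ([x, y, z] in mm, in world coordinates, good to about 4 mm: the middle of the surface that is visible of it).
- spot_point(query, picture): "point" ([x, y, z] in mm, in world coordinates, good to about 4 mm: a listed point, or the origin of a listed thing).
The state is a dict: "time": time; "joints": joint angles; "joint_vel": joint speeds; "joint_efforts": joint torques, N m; "eef_pos": TCP position; "tcp_rot": TCP orientation; "wrist_force": force on the tool from outside, world axes, zero at the start; "moment": the same for the moment, N m; "grip_width": finger opening in mm; "finger_force": force on a finger pad.
Only numpy, scipy, OpenCV 4.12 (cv2) and the standard library are available. Lean on these libraries where they do the work, as an engineer would, in place of code of your own. Each camera call takes 0.05 s, during which the arm holds its last target. There are 200 camera calls.

## Working session

There is one attempt and no reset: what is moved stays moved. The work goes in short steps, Python scripts to look and compute and a shell command to move; the robot and the scene stay as the last step left them, time stands still between calls to the robot, and variables do not carry over. Pictures are saved under pics/ and viewed, at most 10 in all, crops included, and the job is handed in when it is done.

```bash
mkdir -p pics; cat > h.py <<'E'
from station import *
import numpy as np, cv2
def save(n,c,crop=None,s=1):
    im=c["img"][:,:,::-1]
    if crop: a,b,d,e=crop; im=im[b:e,a:d]
    cv2.imwrite("pics/%s.png"%n,cv2.resize(im,None,fx=s,fy=s,interpolation=cv2.INTER_CUBIC))
def proj(c,P):
    K=np.array([[c["fx"],0,c["cx"]],[0,c["fy"],c["cy"]],[0,0,1]])
    return cv2.projectPoints(np.array(P,float).reshape(-1,1,3),np.array(c["rvec"],float),np.array(c["tvec"],float),K,None)[0].reshape(-1,2)
def onplane(c,uv,z):
    R=cv2.Rodrigues(np.array(c["rvec"],float))[0];t=np.array(c["tvec"],float).ravel()
    C=-R.T@t;d=R.T@np.array([(uv[0]-c["cx"])/c["fx"],(uv[1]-c["cy"])/c["fy"],1])
    return C+d*(z-C[2])/d[2]
E
python3 - <<'E'
from h import *
ims=[]
for n in("scene","top"):
    c=capture(n);save(n,c)
    for q in("drainer","slot_mid","prong","prong_grip","prong_rib","collar_under","mug","tumbler","jar"):
        for r in spot_point(q,c)[:3]:
            print(n,q,np.round(r["point"]),round(r["score"],2),np.round(proj(c,r["point"])[0]))
o=get_obs();print(o["time"],o["eef_pos"],o["tcp_rot"],o["wrist_force"])
E
```

```text
scene drainer [460.   3.  -2.] 0.88 [303. 246.]
scene slot_mid [453.   1.  30.] 0.72 [305. 242.]
scene prong [454. 315.   1.] 0.63 [205. 287.]
scene prong_grip [455. 321.  77.] 0.52 [198. 275.]
scene prong_grip [451. 320.  14.] 0.46 [203. 287.]
scene prong_rib [458. 318.  14.] 0.74 [203. 284.]
scene prong_rib [456. 316.   3.] 0.62 [204. 286.]
scene collar_under [ 506. -297.   -1.] 0.74 [379. 202.]
scene collar_under [453. 317.  13.] 0.52 [204. 286.]
scene mug [ 506. -294.    2.] 0.7 [379. 202.]
scene tumbler [539. 390.   5.] 0.85 [171. 272.]
scene tumbler [373. 387.   1.] 0.7 [189. 323.]
scene tumbler [692. 295.   1.] 0.61 [188. 223.]
scene jar [ 687. -118.   -2.] 0.63 [305. 182.]
top drainer [456.   2.   1.] 0.84 [290. 239.]
top slot_mid [456.   3.  30.] 0.74 [289. 237.]
top prong [455. 315.  -3.] 0.59 [185. 238.]
top prong_grip [455. 319.  77.] 0.54 [175. 236.]
top prong_rib [458. 316.  12.] 0.56 [183. 237.]
top collar_under [456. 315.  14.] 0.59 [183. 238.]
top mug [ 508. -300.   -1.] 0.56 [396. 221.]
top tumbler [376. 388.   3.] 0.71 [158. 265.]
top tumbler [534. 386.   6.] 0.62 [161. 211.]
top tumbler [693. 292.   2.] 0.56 [195. 159.]
top jar [ 687. -114.    2.] 0.73 [330. 160.]
1.0 [ 250.62622272 -599.75516957  205.49094195] [9.80489416e-01 1.96571878e-01 2.72697858e-05 2.21492950e-05] [0.18293008 0.21542649 0.3407436 ]
```

View pics/top.png

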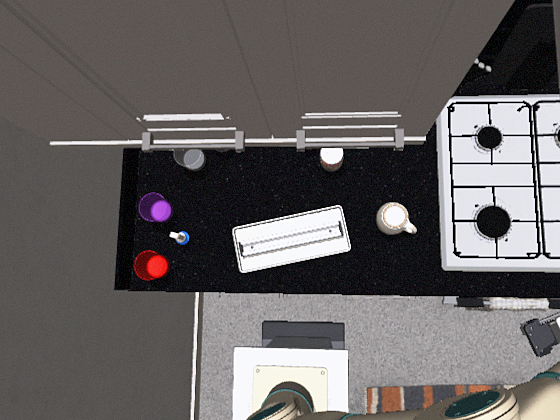

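View pics/scene.png

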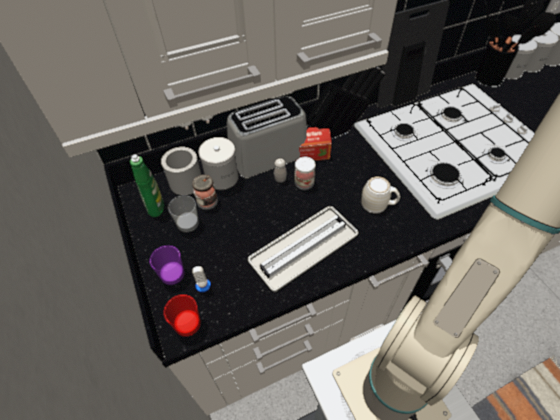

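The prong (white blade, blue collar) is at top (183,238) and scene (202,280), and it's the only prong in view. The look-alikes are the purple cup (155,208), the red cup (150,265), the clear glass at (192,158) (the real tumbler), the jar at (331,158) next to other jars, and the mug at (396,218). The collar_under hit at scene (379,202) is the mug, so I'm ignoring it. Next is one close crop.

```bash
python3 - <<'E'
from h import *
t=capture("top");s=capture("scene")
a=cv2.resize(t["img"][190:280,110:360],None,fx=3.1,fy=3.1,interpolation=cv2.INTER_CUBIC)
b=cv2.resize(s["img"][240:310,150:250],None,fx=4.2,fy=4.2,interpolation=cv2.INTER_CUBIC)
im=np.zeros((a.shape[0]+b.shape[0],a.shape[1],3),np.uint8);im[:a.shape[0]]=a;im[a.shape[0]:,:b.shape[1]]=b
cv2.imwrite("pics/crop1.png",im[:,:,::-1])
g=cv2.cvtColor(t["img"],cv2.COLOR_RGB2GRAY)
m=np.zeros_like(g);m[200:278,228:356]=(g[200:278,228:356]>110)
cs,_=cv2.findContours(m,cv2.RETR_EXTERNAL,cv2.CHAIN_APPROX_NONE);k=max(cs,key=cv2.contourArea)
p=np.array([onplane(t,q,13)[:2] for q in k.reshape(-1,2)],np.float32)
print(cv2.minAreaRect(p))
E
```

```text
((454.3533630371094, 1.3448638916015625), (135.7560272216797, 325.85028076171875), 12.17568302154541)
```

View pics/crop1.png

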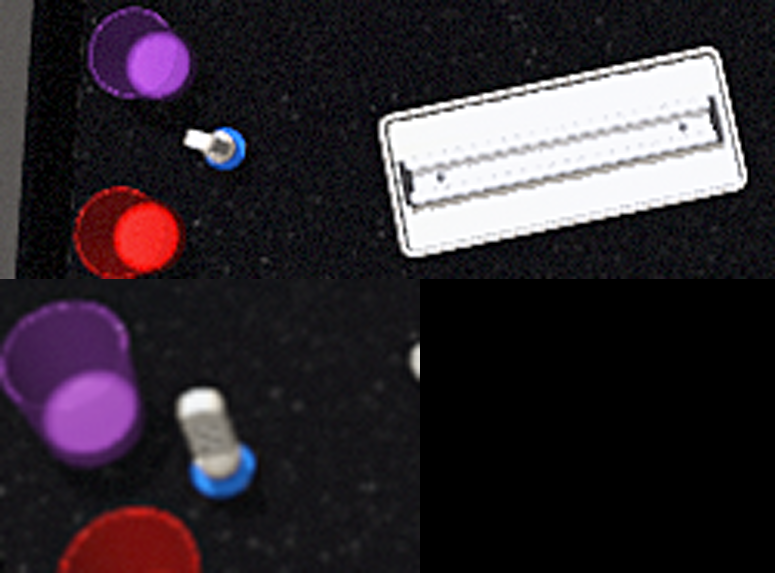

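The crop confirms the choice: the prong stands upright at crop (225,148), between the purple and red cups. The drainer is at (454,1) with yaw 12.2°, and its rail runs crop (405,190)–(715,120). Now the transit toward the prong.

```bash
python3 -m creep '[[[0.03,0.03,0,0,0,4],[0.06,0.06,0,0,0,8],[0.09,0.09,0,0,0,12],[0.12,0.12,0,0,0,16],[0.15,0.15,0,0,0,20]]]' 0.45 20
python3 -m creep '[[[0.02,0.036,0,0,0,4],[0.04,0.072,0,0,0,8],[0.06,0.108,0,0,0,12],[0.08,0.144,0,0,0,16],[0.10,0.18,0,0,0,20]]]'
python3 -m creep '[[[0,0.048,0,0,0,4],[0,0.096,0,0,0,8],[0,0.144,0,0,0,12],[0,0.192,0,0,0,16],[0,0.24,0,0,0,20]]]'
python3 -m creep '[[[-0.004,0.046,0,0,0,4],[-0.008,0.092,0,0,0,8],[-0.012,0.138,0,0,0,12],[-0.016,0.184,0,0,0,16],[-0.02,0.23,0,0,0,20]]]'
python3 - <<'E'
from h import *
c=capture("wrist");save("w1",c)
o=get_obs();print(o["time"],o["eef_pos"],o["tcp_rot"],o["joints"])
for q in("prong","prong_grip","prong_rib","collar_under"):
    for r in spot_point(q,c)[:2]: print(q,np.round(r["point"]),round(r["score"],2),np.round(proj(c,r["point"])[0]))
E
```

```text
time: 1.6
eef_pos: [401.7, -448.5, 205.7]
tcp_rot: [0.931, 0.365, 0.0, 0.0]
wrist_force: [0.6, -0.5, 0.6]
grip_width: 57.8
finger_force: 0.0
time: 2.1
eef_pos: [501.4, -268.3, 205.7]
tcp_rot: [0.853, 0.521, 0.0, 0.0]
wrist_force: [0.1, 0.1, 0.1]
grip_width: 42.5
finger_force: 0.0
time: 2.6
eef_pos: [500.6, -28.0, 205.8]
tcp_rot: [0.75, 0.661, 0.0, 0.0]
wrist_force: [0.2, 0.7, -0.7]
grip_width: 42.0
finger_force: 0.0
time: 3.1
eef_pos: [480.5, 202.0, 205.8]
tcp_rot: [0.624, 0.782, 0.0, 0.0]
wrist_force: [0.9, -0.0, -0.0]
grip_width: 42.5
finger_force: 0.0
3.15 [478.84620695 212.43327511 206.37458443] [ 0.61868612  0.78562573  0.0038808  -0.00215414] [-0.182769    0.46884245 -0.40859801  1.86310489  0.23203416  0.85098465
 -0.46821257]
prong [454. 314.  -2.] 0.95 [288.  65.]
prong [454. 314.   9.] 0.56 [288.  65.]
prong_grip [453. 322.  80.] 0.59 [288.  45.]
prong_rib [454. 315.  10.] 0.79 [288.  64.]
```

View pics/w1.png

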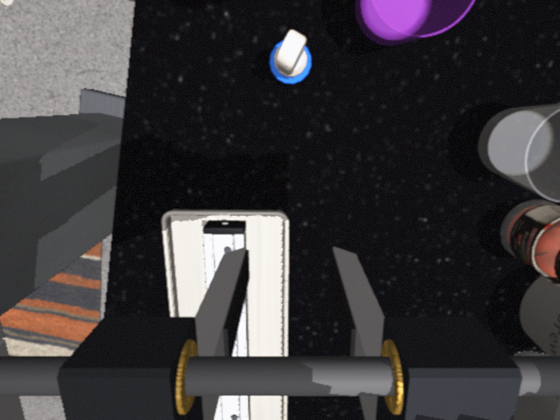

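The prong is at w1 (288,65), upright in the blue collar. I'll move closer so that I can measure the blade's yaw from above.

```bash
python3 -m creep '[[[-0.004,0.012,0,0,0,0],[-0.008,0.025,0,0,0,0],[-0.012,0.038,0,0,0,0],[-0.016,0.05,0,0,0,0],[-0.016,0.05,0,0,0,0]]]'
python3 - <<'E'
from h import *
c=capture("wrist")
o=get_obs();print(o["time"],o["eef_pos"],o["tcp_rot"])
for q in("prong","prong_grip","prong_rib","collar_under"):
    for r in spot_point(q,c)[:1]: print(q,np.round(r["point"]),round(r["score"],2),np.round(proj(c,r["point"])[0]))
u,v=proj(c,[455,316,60])[0].astype(int);v=max(v,50)
save("w2",c,(u-50,v-50,u+50,v+50),5);print(u,v)
h=cv2.cvtColor(c["img"],cv2.COLOR_RGB2HSV)
m=((h[...,0]>95)&(h[...,0]<125)&(h[...,1]>120)&(h[...,2]>80)).astype(np.uint8)
ys,xs=np.nonzero(m);print("blue px",xs.min(),xs.max(),ys.min(),ys.max())
for q in([455,316,0],[455,316,110]): print(proj(c,q))
E
```

```text
time: 3.85
eef_pos: [463.6, 253.0, 205.6]
tcp_rot: [0.623, 0.782, 0.001, -0.001]
wrist_force: [0.6, -0.1, -0.0]
grip_width: 42.4
finger_force: 0.0
3.9 [464.09868759 251.51829128 205.53123525] [ 6.23813916e-01  7.81572876e-01  1.45044968e-04 -1.30279986e-04]
prong [456. 316.  -2.] 0.89 [295. 121.]
prong_grip [456. 318.  81.] 0.61 [298. 124.]
prong_rib [451. 317.  12.] 0.79 [291. 119.]
collar_under [450. 312.  13.] 0.67 [289. 124.]
295 124
blue px 275 316 100 140
[[294.66047574 120.61761833]]
[[296.93449336 128.10994578]]
```

View pics/w2.png

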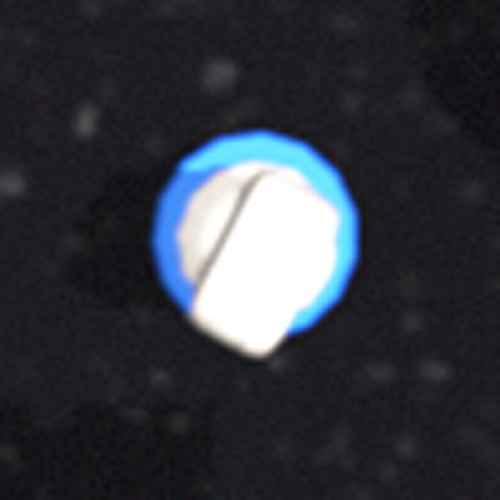

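The collar is centred at crop (255,240). The blade top has corners at about (265,170), (338,205), (195,315) and (265,357).

```bash
python3 - <<'E'
from h import *
c=capture("wrist")
f=lambda x,y,z: onplane(c,(245+x/5,74+y/5),z)
cc=f(256,236,22);print("collar",cc)
print("top c",f(266,262,104))
a=f(302,187,103);b=f(230,336,103);d=b-a;print(np.linalg.norm(d[:2]),np.degrees(np.arctan2(d[1],d[0])))
a=f(265,170,103);b=f(195,315,103);d=b-a;print(np.linalg.norm(d[:2]),np.degrees(np.arctan2(d[1],d[0])))
print(np.linalg.norm((f(265,170,103)-f(338,205,103))))
E
```

```text
collar [457.58450946 312.96007731  22.        ]
top c [457.42678091 313.43446345 104.        ]
24.063066318198306 -103.31834764210399
23.34388712059545 -103.61438080128443
11.872299036516962
```

```bash
python3 -m creep '[[[-0.0015,0.015,-0.01,0,0,-6.5],[-0.003,0.03,-0.02,0,0,-13],[-0.005,0.046,-0.03,0,0,-19.5],[-0.0065,0.0617,-0.04,0,0,-26.3],[-0.0065,0.0617,-0.04,0,0,-26.3]]]'
python3 -m creep '[[[0,0,0,0,0,0],[0,0,0,0,0,0],[0,0,-0.01,0,0,0],[0,0,-0.02,0,0,0],[0,0,-0.03,0,0,0]]]'
python3 - <<'E'
from h import *
c=capture("wrist")
o=get_obs();q=o["tcp_rot"];print(o["eef_pos"],q,2*np.degrees(np.arctan2(q[1],q[0]))-90,o["wrist_force"])
for q in("prong","prong_grip"):
    for r in spot_point(q,c)[:1]: print(q,np.round(r["point"]),round(r["score"],2))
E
```

```text
time: 4.65
eef_pos: [457.0, 313.5, 164.5]
tcp_rot: [0.785, 0.619, -0.001, -0.0]
wrist_force: [-0.8, -0.1, 0.5]
grip_width: 42.2
finger_force: 0.0
time: 5.15
eef_pos: [458.2, 311.2, 134.6]
tcp_rot: [0.786, 0.618, -0.0, 0.0]
wrist_force: [0.3, -0.0, 0.6]
grip_width: 42.4
finger_force: 0.0
[457.14318661 310.61819444 132.92605618] [ 7.86055418e-01  6.18153575e-01 -1.74234858e-03 -3.71010824e-05] -13.637015636857953 [-0.06630836 -0.73350949 -0.16844241]
prong [452. 316.  -2.] 0.68
prong_grip [454. 320.  80.] 0.55
```

```bash
python3 -m creep '[[[0,0.002,-0.018,0,0,0],[0,0.002,-0.036,0,0,0],[0,0.002,-0.054,0,0,0],[0,0.002,-0.07,0,0,0],[0,0.002,-0.077,0,0,0]]]'
python3 -m creep '[[[0,0,0,0,0,0],[0,0,0,0,0,0],[0,0,0,0,0,0],[0,0,0,0,0,0],[0,0,0,0,0,0]]]' 0 30
python3 -m creep '[[[0,0,0,0,0,0],[0,0,0,0,0,0],[0,0,0,0,0,0],[0,0,0.003,0,0,0],[0,0,0.008,0,0,0]]]'
python3 - <<'E'
from h import *
o=get_obs();q=o["tcp_rot"];print(o["eef_pos"],q,2*np.degrees(np.arctan2(q[1],q[0]))-90,o["wrist_force"],o["grip_width"],o["finger_force"])
E
```

```text
time: 5.8
eef_pos: [457.6, 313.6, 57.3]
tcp_rot: [0.786, 0.618, -0.001, -0.0]
wrist_force: [0.2, -0.1, 0.1]
grip_width: 42.1
finger_force: 0.0
time: 6.3
eef_pos: [458.5, 314.3, 59.2]
tcp_rot: [0.786, 0.618, 0.001, -0.0]
wrist_force: [-0.3, 0.8, 3.2]
grip_width: 13.8
finger_force: 30.0
time: 6.8
eef_pos: [457.7, 313.5, 66.2]
tcp_rot: [0.786, 0.618, -0.001, 0.0]
wrist_force: [-0.0, 0.8, -0.5]
grip_width: 14.3
finger_force: 30.0
[457.72358161 313.53377611  66.24034829] [ 7.85976180e-01  6.18256474e-01 -6.13597009e-04  1.04430445e-05] -13.622134173785511 [-0.0113088   0.8125562  -0.50912062] 14.323856023400896 29.99938040971756
```

```bash
python3 -m creep '[[[0,0,0.015,0,0,0],[0,-0.01,0.03,0,0,2],[0,-0.03,0.045,0,0,6],[0,-0.06,0.055,0,0,10],[0,-0.1,0.06,0,0,14]]]'
python3 -m creep '[[[-0.001,-0.045,0,0,0,4],[-0.002,-0.09,0,0,0,8],[-0.003,-0.135,0,0,0,12],[-0.003,-0.175,0,0,0,12],[-0.003,-0.195,0,0,0,12]]]'
python3 -m creep '[[[0,-0.01,0,0,0,0],[0,-0.017,0,0,0,0],[0,-0.017,0,0,0,0],[0,-0.017,0,0,0,0],[0,-0.017,0,0,0,0]]]'
python3 - <<'E'
from h import *
c=capture("wrist");save("w3",c);t=capture("top")
o=get_obs();q=o["tcp_rot"];print(o["eef_pos"],q,2*np.degrees(np.arctan2(q[1],q[0]))-90,o["wrist_force"],o["grip_width"])
for n,k in(("w",c),("t",t)):
  for q in("slot_mid","drainer","channel_floor","prong","prong_rib"):
    for r in spot_point(q,k)[:1]: print(n,q,np.round(r["point"]),round(r["score"],2))
E
```

```text
time: 7.3
eef_pos: [458.5, 215.0, 127.6]
tcp_rot: [0.703, 0.711, 0.001, 0.0]
wrist_force: [1.4, -0.1, -1.0]
grip_width: 14.3
finger_force: 30.0
time: 7.8
eef_pos: [454.2, 14.5, 126.4]
tcp_rot: [0.629, 0.778, -0.001, 0.0]
wrist_force: [0.1, 0.5, -1.0]
grip_width: 14.0
finger_force: 30.0
time: 8.3
eef_pos: [455.3, 3.4, 126.5]
tcp_rot: [0.626, 0.78, 0.0, -0.0]
wrist_force: [0.1, -0.3, -0.5]
grip_width: 13.8
finger_force: 30.0
[455.21431076   3.02201548 126.49293069] [ 6.26011774e-01  7.79813577e-01  1.97267658e-04 -7.26042633e-05] 12.48702284452105 [ 0.05824306  0.47077875 -1.07923791] 14.042081248492455
w slot_mid [459.   3.  30.] 0.56
w drainer [454.   2.  -3.] 0.86
w channel_floor [457.   0.   3.] 0.97
w prong [455.   7.  64.] 0.68
w prong_rib [454.   4.  78.] 0.63
t channel_floor [692. 290.   3.] 0.42
```

View pics/w3.png

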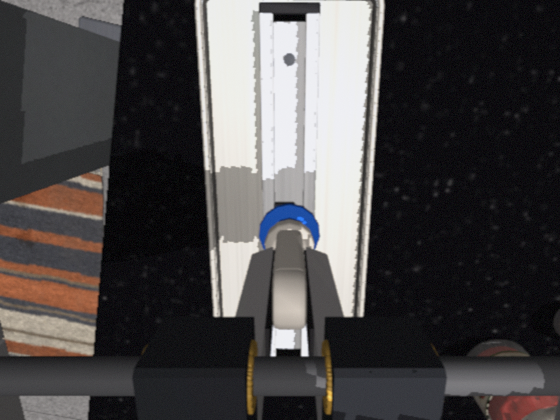

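Wrist view: rail at columns 261–318, slot about 274–305, collar over it at (289,232). I'll measure the slot line and the collar precisely.

```bash
python3 - <<'E'
from h import *
c=capture("wrist");g=cv2.cvtColor(c["img"],cv2.COLOR_RGB2GRAY).astype(np.float32)
o=get_obs();print(o["eef_pos"])
S=np.arange(-26,26.1,.5)
def prof(y0,y1,th,z=28):
    ex=np.array([np.cos(th),np.sin(th)]);ey=np.array([-ex[1],ex[0]])
    Y=np.arange(y0,y1,1.)
    P=np.array([[*(np.array([455,2])+s*ex+y*ey),z] for y in Y for s in S])
    uv=proj(c,P).astype(np.float32).reshape(len(Y),len(S),2)
    return cv2.remap(g,uv,None,cv2.INTER_LINEAR)
best=max(((np.abs(np.diff(prof(85,135,np.radians(a)).mean(0)))**2).sum(),a) for a in np.arange(10,15,.25));print(best)
p=prof(85,135,np.radians(best[1])).mean(0)
for s,v in zip(S,p):print("%.1f:%d"%(s,v),end=" ")
print()
h=cv2.cvtColor(c["img"],cv2.COLOR_RGB2HSV)
m=((h[...,0]>95)&(h[...,0]<130)&(h[...,1]>120)&(h[...,2]>60)).astype(np.uint8)
ys,xs=np.nonzero(m);w=[(y,xs[ys==y].min(),xs[ys==y].max()) for y in np.unique(ys)];print(w[::4])
print(proj(c,[[455,3,126.5-58+14.5],[455,3,68.5+22]]))
l=max(w,key=lambda a:a[2]-a[1]);y=l[0]
print(l,onplane(c,(l[1],y),88),onplane(c,(l[2],y),88))
E
```

```text
[455.14729622   1.89626952 126.48009737]
(np.float32(5156.047), np.float64(12.25))
-26.0:234 -25.5:226 -25.0:210 -24.5:191 -24.0:174 -23.5:165 -23.0:163 -22.5:162 -22.0:161 -21.5:160 -21.0:163 -20.5:183 -20.0:211 -19.5:231 -19.0:237 -18.5:238 -18.0:238 -17.5:238 -17.0:238 -16.5:238 -16.0:238 -15.5:238 -15.0:238 -14.5:238 -14.0:238 -13.5:236 -13.0:234 -12.5:232 -12.0:228 -11.5:223 -11.0:223 -10.5:229 -10.0:236 -9.5:238 -9.0:238 -8.5:238 -8.0:238 -7.5:238 -7.0:238 -6.5:238 -6.0:238 -5.5:238 -5.0:237 -4.5:235 -4.0:232 -3.5:228 -3.0:224 -2.5:221 -2.0:218 -1.5:217 -1.0:216 -0.5:216 0.0:217 0.5:217 1.0:218 1.5:219 2.0:221 2.5:223 3.0:227 3.5:229 4.0:230 4.5:223 5.0:210 5.5:194 6.0:181 6.5:176 7.0:176 7.5:177 8.0:178 8.5:177 9.0:176 9.5:174 10.0:170 10.5:166 11.0:173 11.5:197 12.0:223 12.5:235 13.0:238 13.5:238 14.0:238 14.5:238 15.0:238 15.5:238 16.0:238 16.5:238 17.0:238 17.5:238 18.0:237 18.5:236 19.0:235 19.5:232 20.0:229 20.5:228 21.0:232 21.5:237 22.0:238 22.5:238 23.0:238 23.5:238 24.0:238 24.5:238 25.0:238 25.5:238 26.0:238 
[(np.int64(204), np.int64(283), np.int64(293)), (np.int64(208), np.int64(274), np.int64(304)), (np.int64(212), np.int64(269), np.int64(309)), (np.int64(216), np.int64(265), np.int64(313)), (np.int64(220), np.int64(263), np.int64(315)), (np.int64(224), np.int64(261), np.int64(317)), (np.int64(228), np.int64(260), np.int64(317)), (np.int64(232), np.int64(260), np.int64(317)), (np.int64(236), np.int64(260), np.int64(318)), (np.int64(240), np.int64(261), np.int64(317)), (np.int64(244), np.int64(262), np.int64(315)), (np.int64(248), np.int64(264), np.int64(264))]
[[289.24725931 233.40661919]
 [289.25612477 237.57408127]]
(np.int64(235), np.int64(259), np.int64(318)) [ 4.36397376e+02 -3.06015927e-01  8.80000000e+01] [472.35521119   7.60445212  88.        ]
```

```bash
python3 -m creep '[[[0,0,-0.01,0,0,0],[0,0,-0.02,0,0,0],[0,0,-0.03,0,0,0],[0,0,-0.036,0,0,0],[0,0,-0.036,0,0,0]]]'
python3 -m creep '[[[0,0,-0.001,0,0,0],[0,0,-0.002,0,0,0],[0,0,-0.003,0,0,0],[0,0,-0.004,0,0,0],[0,0,-0.005,0,0,0]]]'
python3 -c "
from h import *
o=get_obs();print(o['eef_pos'],o['wrist_force'],o['moment'])"
```

```text
time: 9.45
eef_pos: [454.2, 2.0, 89.3]
tcp_rot: [0.627, 0.779, -0.001, -0.001]
wrist_force: [0.6, -0.1, -1.9]
grip_width: 14.1
finger_force: 30.0
time: 9.95
eef_pos: [455.3, 1.9, 85.6]
tcp_rot: [0.627, 0.779, 0.0, 0.0]
wrist_force: [0.5, -0.1, -1.4]
grip_width: 13.8
finger_force: 30.0
[455.25055914   1.91843201  85.55423578] [ 0.52705716 -0.1123346  -1.36491273] [-0.02790862 -0.12942603  0.02443529]
```

```bash
python3 -m creep '[[[0,0,-0.001,0,0,0],[0,0,-0.002,0,0,0],[0,0,-0.003,0,0,0],[0,0,-0.003,0,0,0],[0,0,-0.003,0,0,0]]]'
python3 -m creep '[[[0,0,-0.001,0,0,0],[0,0,-0.002,0,0,0],[0,0,-0.003,0,0,0],[0,0,-0.003,0,0,0],[0,0,-0.003,0,0,0]]]'
python3 -c "
from h import *
o=get_obs();print(o['eef_pos'],o['wrist_force'],o['moment'])"
```

```text
time: 10.45
eef_pos: [455.1, 2.0, 82.4]
tcp_rot: [0.627, 0.779, -0.0, -0.0]
wrist_force: [-0.0, -0.1, -1.7]
grip_width: 13.8
finger_force: 30.0
time: 10.95
eef_pos: [455.1, 1.9, 79.4]
tcp_rot: [0.627, 0.779, -0.0, -0.0]
wrist_force: [0.1, -0.6, -1.6]
grip_width: 13.9
finger_force: 30.0
[455.08839336   1.94137176  79.43474237] [ 0.11534779 -0.5703795  -1.62373503] [-0.04415717 -0.11661668  0.04466722]
```

It has gone into the slot without any force. Continuing down to the collar.

```bash
python3 -m creep '[[[0,0,-0.001,0,0,0],[0,0,-0.002,0,0,0],[0,0,-0.003,0,0,0],[0,0,-0.004,0,0,0],[0,0,-0.004,0,0,0]]]'
python3 -m creep '[[[0,0,-0.001,0,0,0],[0,0,-0.002,0,0,0],[0,0,-0.003,0,0,0],[0,0,-0.004,0,0,0],[0,0,-0.004,0,0,0]]]'
python3 -m creep '[[[0,0,-0.001,0,0,0],[0,0,-0.002,0,0,0],[0,0,-0.002,0,0,0],[0,0,-0.002,0,0,0],[0,0,-0.002,0,0,0]]]'
python3 -c "
from h import *
o=get_obs();print(o['eef_pos'],o['wrist_force'],o['moment'])"
```

```text
time: 11.45
eef_pos: [455.0, 1.9, 75.3]
tcp_rot: [0.627, 0.779, -0.0, -0.0]
wrist_force: [-0.3, -0.7, -0.8]
grip_width: 14.0
finger_force: 30.0
time: 11.95
eef_pos: [455.1, 2.0, 71.6]
tcp_rot: [0.627, 0.779, -0.0, 0.0]
wrist_force: [-1.1, -0.4, 3.3]
grip_width: 13.8
finger_force: 30.0
time: 12.45
eef_pos: [455.2, 1.9, 69.6]
tcp_rot: [0.627, 0.779, 0.0, 0.0]
wrist_force: [-0.7, 0.7, 5.9]
grip_width: 13.9
finger_force: 30.0
[455.15282224   1.94711015  69.63037602] [-0.67218169  0.69426877  5.87339461] [ 0.00173008  0.23119181 -0.02523914]
```

```bash
python3 -m creep '[[[0,0,-0.001,0,0,0],[0,0,-0.002,0,0,0],[0,0,-0.003,0,0,0],[0,0,-0.004,0,0,0],[0,0,-0.0045,0,0,0]]]'
python3 -m creep '[[[0,0,0,0,0,0],[0,0,0,0,0,0],[0,0,0,0,0,0],[0,0,0,0,0,0],[0,0,0,0,0,0]]]'
python3 -c "
from h import *
o=get_obs();print(o['eef_pos'],o['wrist_force'],o['moment'])
c=capture('wrist')
for q in('prong','prong_rib','prong_grip'):
  for r in spot_point(q,c)[:1]: print(q,np.round(r['point'],1),r['score'])"
```

```text
time: 12.95
eef_pos: [455.2, 2.0, 65.3]
tcp_rot: [0.627, 0.779, 0.0, 0.0]
wrist_force: [-1.2, 0.4, 9.2]
grip_width: 13.6
finger_force: 30.0
time: 13.45
eef_pos: [455.2, 2.0, 65.3]
tcp_rot: [0.627, 0.779, 0.0, 0.0]
wrist_force: [-1.2, -0.3, 8.4]
grip_width: 14.0
finger_force: 30.0
[455.17881082   1.97016183  65.34421829] [-1.18635541 -0.25042861  8.39153847] [-0.03094234  0.3725455  -0.08112924]
prong [453.7   5.1   4.2] 0.84
prong_rib [455.3   2.1  17.3] 0.56
prong_grip [455.9   5.3  83.8] 0.86
```

```bash
python3 -m creep '[[[0,0,0,0,0,-3],[0,0,0,0,0,-6],[0,0,0,0,0,-9],[0,0,0,0,0,-12],[0,0,0,0,0,-15]]]'
python3 -c "
from h import *
o=get_obs();print(o['eef_pos'],o['wrist_force'],o['moment'])"
```

```text
time: 14.15
eef_pos: [455.7, 2.0, 65.4]
tcp_rot: [0.724, 0.69, 0.0, 0.0]
wrist_force: [-0.2, 1.0, 9.4]
grip_width: 13.8
finger_force: 30.0
[455.69649906   1.95567321  65.4493246 ] [-0.2127705   1.03719051  9.41425498] [-0.1253531   0.22354742  0.05629211]
```

```bash
python3 -m creep '[[[0,0,0,0,0,-5],[0,0,0,0,0,-10],[0,0,0,0,0,-15],[0,0,0,0,0,-20],[0,0,0,0,0,-25]]]'
python3 -c "
from h import *
o=get_obs();print(o['eef_pos'],o['wrist_force'],o['moment'])"
python3 -m creep '[[[0,0,0,0,0,-5],[0,0,0,0,0,-10],[0,0,0,0,0,-15],[0,0,0,0,0,-20],[0,0,0,0,0,-25]]]'
python3 -c "
from h import *
o=get_obs();print(o['eef_pos'],o['wrist_force'],o['moment'])"
```

```text
time: 14.65
eef_pos: [455.3, 2.1, 65.4]
tcp_rot: [0.856, 0.517, 0.0, 0.0]
wrist_force: [-1.4, 1.6, 8.5]
grip_width: 13.5
finger_force: 30.0
[455.25104599   2.14925759  65.38954867] [-1.44301017  1.59436942  8.52002658] [0.21899765 0.66987817 0.12501167]
time: 15.15
eef_pos: [454.2, 2.4, 65.2]
tcp_rot: [0.948, 0.319, -0.001, -0.0]
wrist_force: [-1.9, 1.5, 8.9]
grip_width: 13.8
finger_force: 30.0
[454.20692755   2.38801498  65.19695118] [-1.93024273  1.45067421  8.94706221] [0.25232653 0.82087739 0.10118839]
```

```bash
python3 -m creep '[[[0,0,0,0,0,-5],[0,0,0,0,0,-10],[0,0,0,0,0,-15],[0,0,0,0,0,-20],[0,0,0,0,0,-25]]]'
python3 -m creep '[[[0,0,0,0,0,0],[0,0,0,0,0,0],[0,0,0,0,0,0],[0,0,0,0,0,0],[0,0,0,0,0,0]]]'
python3 - <<'E'
from h import *
o=get_obs();q=o["tcp_rot"];print(o['eef_pos'],o['wrist_force'],o['moment'],2*np.degrees(np.arctan2(q[1],q[0]))-90)
c=capture("wrist");save("w4",c)
for q in('prong','prong_rib','prong_grip','channel_floor','drainer'):
  for r in spot_point(q,c)[:1]: print(q,np.round(r['point'],1),r['score'])
E
```

```text
time: 15.65
eef_pos: [453.9, 2.5, 65.1]
tcp_rot: [0.994, 0.107, -0.001, -0.0]
wrist_force: [-2.9, 1.4, 8.0]
grip_width: 13.8
finger_force: 30.0
time: 16.15
eef_pos: [453.8, 2.5, 65.1]
tcp_rot: [0.994, 0.108, -0.001, -0.0]
wrist_force: [-2.3, 2.4, 8.7]
grip_width: 13.8
finger_force: 30.0
[453.79638532   2.5231783   65.10850807] [-2.2849065   2.43467609  8.68408695] [ 0.39677178  0.95122674 -0.10463899] -77.61565030692043
prong [ 4.53e+02  3.80e+00 -3.00e-01] 0.87
prong_rib [456.6   1.7  14.4] 0.62
prong_grip [453.9   4.7  83.5] 0.89
```

View pics/w4.png

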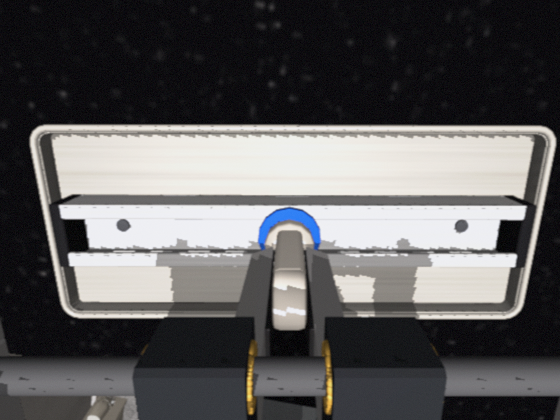

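The foot is crosswise now: blade at (290,270) across the rail, collar at (289,228). I'll relax the small side load and let it up gently.

```bash
python3 -m creep '[[[-0.0005,0,0.0003,0,0,0],[-0.001,0,0.0006,0,0,0],[-0.001,0,0.001,0,0,0],[-0.001,0,0.001,0,0,0],[-0.001,0,0.001,0,0,0]]]'
python3 -m creep '[[[0,0,0.0003,0,0,0],[0,0,0.0006,0,0,0],[0,0,0.001,0,0,0],[0,0,0.001,0,0,0],[0,0,0.001,0,0,0]]]'
python3 -m creep '[[[0,0,0.0003,0,0,0],[0,0,0.0006,0,0,0],[0,0,0.001,0,0,0],[0,0,0.001,0,0,0],[0,0,0.001,0,0,0]]]'
python3 -c "
from h import *
o=get_obs();print(o['eef_pos'],o['wrist_force'],o['moment'])"
```

```text
time: 16.95
eef_pos: [453.7, 2.5, 66.2]
tcp_rot: [0.994, 0.108, -0.0, -0.0]
wrist_force: [-0.9, 1.2, 8.1]
grip_width: 13.7
finger_force: 30.0
time: 17.45
eef_pos: [453.7, 2.5, 67.2]
tcp_rot: [0.994, 0.108, -0.0, -0.0]
wrist_force: [-1.0, 0.7, 7.1]
grip_width: 13.9
finger_force: 30.0
time: 17.95
eef_pos: [453.7, 2.5, 68.1]
tcp_rot: [0.994, 0.108, -0.0, -0.0]
wrist_force: [-1.2, 2.1, 6.4]
grip_width: 14.0
finger_force: 30.0
[453.69508998   2.49571887  68.07045034] [-1.18639776  2.07123442  6.36293096] [ 0.36838169  0.53253358 -0.06897947]
```

```bash
python3 -m creep '[[[0,0,0.0003,0,0,0],[0,0,0.0006,0,0,0],[0,0,0.001,0,0,0],[0,0,0.001,0,0,0],[0,0,0.001,0,0,0]]]'
python3 -c "
from h import *
o=get_obs();print(o['eef_pos'],o['wrist_force'],o['moment'])"
python3 -m creep '[[[0,0,0.0003,0,0,0],[0,0,0.0006,0,0,0],[0,0,0.001,0,0,0],[0,0,0.001,0,0,0],[0,0,0.001,0,0,0]]]'
python3 -c "
from h import *
o=get_obs();print(o['eef_pos'],o['wrist_force'],o['moment'])"
```

```text
time: 18.45
eef_pos: [453.7, 2.4, 69.0]
tcp_rot: [0.994, 0.108, -0.0, -0.0]
wrist_force: [-1.0, 3.3, 5.8]
grip_width: 14.1
finger_force: 30.0
[453.70163747   2.43996921  68.96080244] [-1.03812904  3.26802806  5.75310131] [ 0.8335461   0.71974419 -0.09122691]
time: 18.95
eef_pos: [453.8, 2.1, 70.0]
tcp_rot: [0.994, 0.108, -0.0, -0.0]
wrist_force: [-3.4, 3.6, 5.0]
grip_width: 13.9
finger_force: 30.0
[453.8078935    2.09044505  69.98836707] [-3.3741526   3.58713961  4.95455046] [ 0.95621308  0.90022329 -0.01004613]
```

```bash
python3 -m creep '[[[0,0,0.0002,0,0,0],[0,0,0.0004,0,0,0],[0,0,0.0007,0,0,0],[0,0,0.001,0,0,0],[0,0,0.001,0,0,0]]]'
python3 - <<'E'
from h import *
o=get_obs();print(o['eef_pos'],o['wrist_force'],o['moment'])
c=capture("wrist");h=cv2.cvtColor(c["img"],cv2.COLOR_RGB2HSV)
for q in('prong','prong_rib','prong_grip','collar_under'):
  for r in spot_point(q,c)[:1]: print(q,np.round(r['point'],1),r['score'])
E
```

```text
time: 19.45
eef_pos: [453.8, 2.1, 70.3]
tcp_rot: [0.994, 0.108, -0.0, -0.0]
wrist_force: [1.3, 3.5, -12.4]
grip_width: 13.6
finger_force: 30.0
[453.79344917   2.05349755  70.25167006] [  1.26880365   3.47781081 -12.38589132] [ 0.97994731  0.23326587 -0.01221387]
prong [452.    1.6  10.2] 0.83
prong_rib [4.502e+02 2.000e-01 2.230e+01] 0.93
prong_grip [456.    3.4  91.9] 0.55
collar_under [ 4.497e+02 -4.000e-01  2.750e+01] 0.81
```

A hard stop at TCP z 70.1 matches an origin height of about 11 mm, so the rib seems to be in a gap. I'll ease off the pull and check with a small nudge along the rail.

```bash
python3 -m creep '[[[0,0,-0.0003,0,0,0],[0,0,-0.0007,0,0,0],[0,0.0005,-0.0007,0,0,0],[0,0.001,-0.0007,0,0,0],[0,0.001,-0.0007,0,0,0]]]'
python3 -c "
from h import *
o=get_obs();print(o['eef_pos'],o['wrist_force'],o['moment'])"
python3 -m creep '[[[0,0.0005,0,0,0,0],[0,0.001,0,0,0,0],[0,0.0015,0,0,0,0],[0,0.002,0,0,0,0],[0,0.002,0,0,0,0]]]'
python3 -c "
from h import *
o=get_obs();print(o['eef_pos'],o['wrist_force'],o['moment'])"
```

```text
time: 20.2
eef_pos: [453.8, 2.2, 70.3]
tcp_rot: [0.994, 0.107, -0.0, 0.0]
wrist_force: [-0.5, 0.1, -14.0]
grip_width: 13.8
finger_force: 30.0
[453.8284415    2.17605353  70.28408614] [ -0.51892366   0.09506502 -14.04812758] [0.13488    0.42247395 0.02909406]
time: 20.7
eef_pos: [453.8, 2.4, 70.3]
tcp_rot: [0.994, 0.107, -0.0, 0.001]
wrist_force: [-0.6, -7.3, -14.0]
grip_width: 13.9
finger_force: 30.0
[453.83843122   2.43191725  70.28160667] [ -0.62820499  -7.32528833 -13.96972545] [-2.05104885  0.44794919  0.08627873]
```

It's locked: a 3 mm nudge moved it only 0.3 mm. Next I'll relieve the side load and the pull, then release.

```bash
python3 -m creep '[[[0,-0.001,-0.0003,0,0,0],[0,-0.002,-0.0006,0,0,0],[0,-0.002,-0.0008,0,0,0],[0,-0.002,-0.0008,0,0,0],[0,-0.002,-0.0008,0,0,0]]]'
python3 -c "
from h import *
o=get_obs();print(o['eef_pos'],o['wrist_force'],o['moment'])"
```

```text
time: 21.2
eef_pos: [453.9, 2.3, 70.1]
tcp_rot: [0.994, 0.107, -0.0, 0.0]
wrist_force: [-4.1, -3.9, 0.1]
grip_width: 13.8
finger_force: 30.0
[453.8572786    2.26646045  70.12296361] [-4.0817119  -3.87112357  0.135293  ] [-1.27550376e+00  1.25058145e+00 -2.89263416e-05]
```

```bash
python3 -m creep '[[[0,0,0,0,0,0],[0,0,0,0,0,0],[0,0,0,0,0,0],[0,0,0,0,0,0],[0,0,0,0,0,0]]]' 0.4
python3 -m creep '[[[0,0,0.01,0,0,0],[0,0,0.025,0,0,0],[0,0,0.04,0,0,0],[0,0,0.06,0,0,0],[0,0,0.08,0,0,0]]]'
python3 -m creep '[[[-0.005,0,0.02,0,0,0],[-0.01,0,0.04,0,0,0],[-0.015,0,0.06,0,0,0],[-0.02,0,0.07,0,0,0],[-0.02,0,0.07,0,0,0]]]'
python3 - <<'E'
from h import *
o=get_obs();print(o['eef_pos'],o['wrist_force'])
c=capture("wrist");s=capture("scene")
for n,k in(("w",c),("s",s)):
 for q in('prong','prong_rib','prong_grip','collar_under','mug','tumbler','jar'):
  for r in spot_point(q,k)[:1]: print(n,q,np.round(r['point'],1),round(r['score'],2))
a=c["img"];b=cv2.resize(s["img"][170:310,230:380],None,fx=2.5,fy=2.5,interpolation=cv2.INTER_CUBIC)
a=a[100:420,80:500];H=max(a.shape[0],b.shape[0]);im=np.zeros((H,a.shape[1]+b.shape[1],3),np.uint8);im[:a.shape[0],:a.shape[1]]=a;im[:b.shape[0],a.shape[1]:]=b
cv2.imwrite("pics/fin.png",im[:,:,::-1])
E
```

```text
time: 21.7
eef_pos: [454.6, 3.2, 69.6]
tcp_rot: [0.994, 0.108, 0.0, -0.0]
wrist_force: [0.6, 0.3, -0.1]
grip_width: 37.6
finger_force: 0.0
time: 22.2
eef_pos: [454.0, 2.9, 150.8]
tcp_rot: [0.994, 0.108, 0.0, -0.0]
wrist_force: [-0.4, -0.5, -0.1]
grip_width: 37.3
finger_force: 0.0
time: 22.7
eef_pos: [434.3, 3.0, 220.8]
tcp_rot: [0.994, 0.108, 0.001, -0.0]
wrist_force: [0.2, 0.3, 0.1]
grip_width: 37.3
finger_force: 0.0
[434.32470133   3.00775782 220.83943802] [0.1651559  0.27083669 0.10758374]
w prong [452.3   0.8   6.8] 0.76
w prong_grip [455.7   3.   87. ] 0.76
w collar_under [453.9   0.9  27.1] 0.92
s prong [457.5   0.9  14.1] 0.66
s prong_rib [457.4   2.5  22.8] 0.81
s prong_grip [456.1   6.5  86.3] 0.8
s collar_under [4.554e+02 3.000e-01 2.730e+01] 0.42
s mug [ 506.  -294.6    2.1] 0.74
s tumbler [536.5 389.4   7.9] 0.78
```

View pics/fin.png

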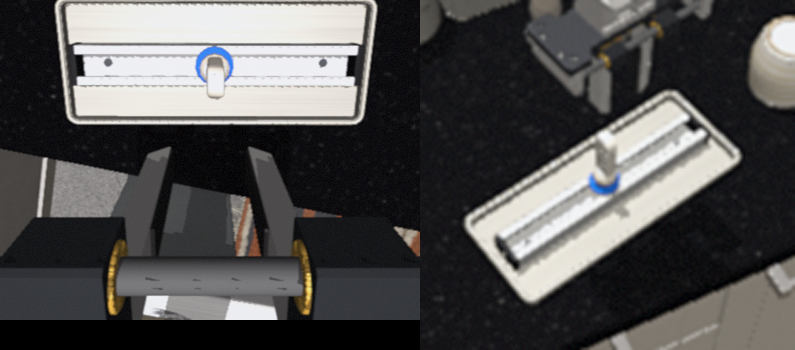

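The prong stands upright and crosswise at crop (215,70), mid-rail. Its grip point is at about z 86–87, which puts the origin at about 11 mm, so it is locked. The gripper is clear.

```bash
python3 -c "
from station import *
print(finish_job())"
```

```text
the job is handed in; nothing more can be done
None
```

The job is handed in at about 23 s of the 67 s allowed: the prong stands upright and crosswise mid-rail with its rib locked in a gap (a 3 mm sideways command moved it only about 0.3 mm), and the arm never went near the mug, tumbler or jar, though `finish_job` returned no verdict.

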